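Fit a comb busbar into a row of breakers and snap the terminal cover shut

ROBOT

A 7-joint arm with a two-finger parallel gripper is mounted at the origin on the work surface. World frame = base frame: x ahead of the robot, y to its left, z up, the work surface at z = 0. Lengths are in m, angles in rad, forces in N, time in s.
With the tool pointing down it reaches from about 0.425 to 0.875 m from the base axis. Payload 8.4 kg.
Tool frame: the origin (TCP) lies midway between the tips of the shut fingers; the grasp point (between the pads) lies 19 mm behind it (pinch_z is the distance from the TCP to the grasp point, in m); z points along the fingers, y is the line along which they close (so a half turn about z gives the same grasp; the last joint's range is limited). The gripper opens to 85 mm and grips with 20 to 120 N. Pads are 22 mm wide; open, the fingers measure 114 mm over their backs; the gripper's body (76 mm by 85 mm) begins 54 mm behind the grasp point. The pads swing forward as they close: fully open they stand 13 mm farther back than shut.
Start: joints at [1.085, 0.333, 0.04, 1.465, -0.013, 1.343, -0.059], TCP at [0.245, -0.602, 0.231] pointing down, gripper open.
Joint ranges: [-2.58, 2.58], [-0.38, 2.09], [-1.3, 1.39], [0.25, 2.4], [-1.5, 4.64], [0.08, 2.09], [-2.65, 2.65]. Speed limits (rad/s): [2.22, 2.22, 2.79, 2.79, 3.14, 3.14, 3.14].

INTERFACE

Orientations are given as a unit quaternion [w, x, y, z].
In Python, from bench import * gives the robot as it stands.
- The arm moves only by the tool step_arm, never from a script. Its argument "deltas" is a list of rows, each a list of 4 numbers: the shift along the world's x, y, z each as a share of 0.05 m, from -1 to 1, then the turn about the world's z as a share of pi/2 rad, from -1 to 1. A call has 1 to 12 rows; each row shifts and turns the commanded pose from where the row before left it; what a row does not reach is not made up. A row lasts 1/10 s, in which the tool goes at most 50 mm and 8.59 degrees, less where a joint would pass 70% of its speed; a pose out of reach is approached as far as the arm can. A call with a number of a shift or a turn outside -1 to 1 is refused whole. A call with a gripper value outside its range is refused whole. "gripper" is the closure, from 0 (fully open) to 1 (shut), set as the call begins (left out, the last holds). The fingers move at their own pace and stop on an object; "force" is the grip in N (left out, the last holds). Time passes only in rows, so rows that do not move let the fingers close. It gives the time, the measured TCP pose, the force, the opening and the grip force at its end, in the units of the state.
- observe(): the state, without advancing time (a new reading comes with each control period).
- capture(name): name is "side" or "top"; returns the picture (400x640x3 uint8, red, green, blue); there is no depth.
- calibration(name): a dict with "vfov" (degrees; the focal length in pixels is half the picture's height over the tangent of half this angle, whatever the lens; pixels are square), "cx", "cy" (the principal point, pixels), "distortion" ([k1, k2, p1, p2, k3] as OpenCV has them; the pictures are not rectified), "cam_to_world" (4x4, takes a point from camera to world coordinates). Camera axes: x right, y down, z forward; pixel columns grow to the right and rows downward; lengths in m; the calibration is good to about 2 mm. A picture is of the moment at which its call begins. calibration takes no time and is no camera call.
- hand_in(): hands the job in; it is judged then, once.
Trained networks look in the newest picture that a camera, given by its name, has taken for a name from the list of things; names that differ only in an ending like _2 or _b are one class to them, and where a whole thing is asked for, a point or a joint stands for the part that bears it (a point fixed in the world has none). Each returns a list of dicts, best first, with "p" (0 to 1); they miss things now and then, are a little off and sometimes report something else, mostly with a low value. They report only what shows in the picture. A call takes as long as a camera call. They do not tell look-alikes from the thing itself.
- look_for(camera, thing): "position" ([x, y, z] in m, in the coordinates of the camera as it stood for that picture, good to about 4 mm: the middle of the surface that is visible of it).
- masks_of(camera, thing): "mask" (400x640 bool, what is visible of it).
The state is a dict: "clock": time; "joints": joint angles; "dq": joint speeds; "effort": joint torques, N m; "tool_pos": TCP position; "tcp_rot": TCP orientation; "ft_force": force on the tool from outside, world axes, zero at the start; "ft_torque": the same for the moment, N m; "width": finger opening in m; "grip_force": force on a finger pad.
Only numpy, scipy, OpenCV 4.12 (cv2) and the standard library are available. Lean on these libraries where they do the work, as an engineer would, in place of code of your own. Each camera call takes 0.05 s, during which the arm holds its last target. There are 200 camera calls.

TASK

Fit the grey comb busbar to the row of six breakers on the wiring jig: lower it, teeth down, so that each of its six copper teeth enters its own terminal slot, and press it fully home. Then press the hinged terminal cover down over it until it snaps and stays shut, and leave the other things on the bench where they are.

Things in the scene. Friction and masses are not known exactly. Their poses are not given: they have to be found in the camera images.
- comb: Loose comb busbar, 0.12 kg: a straight grey plastic spine 14 (x) x 108 (y) x 20 (z) mm with six copper teeth under it. Origin: centre of the spine's underside; z up, y along the spine. It is the same either way round. At the start it hangs teeth down in the cradle, its origin 32 mm above the bench.
- teeth (a point): Middle of the line of tooth tips, 20 mm under the comb's origin. The teeth are 20 mm long, 4 (x) x 6 (y) mm, 18 mm apart along y, at y = -45, -27, -9, 9, 27, 45 mm of the comb; the last 2 mm are slightly narrower (3 x 4.5 mm).
- spine_top (a point): Middle of the spine's flat top, 20 mm above the comb's origin. Leaf springs in two slots grip the teeth over about the last 10 mm: the comb's weight does not overcome them, a firm press here (about 5 to 15 N) does.
- cradle: Fixed wooden rest for the comb, foot 34 x 130 mm: two parallel walls along y, 24 mm wide over both, with an 8 mm groove between them in which the teeth hang. The wall tops, 32 mm above the bench, carry the spine's underside, so the whole spine stands above them. Origin: centre of its underside.
- jig: Fixed wiring jig: wooden board 150 (x) x 180 (y) x 14 mm with an upright metal plate at x = 42 to 48 mm (top 102 mm up), a rail, and on it a row of six white breakers, 112 mm long in y, x = -30 to +30 mm, 80 mm high, black toggles at the -x face. Origin: centre of the board's underside, on the bench; z up.
- slot_line (a point): Fixed point of the jig, x = 0, y = 0, z = 80 mm: level with the row's top, in which six slots lie in a line along y at x = 0, 18 mm apart, each 7 (x) x 9 (y) mm, 23 mm deep. The row was clipped on by hand: the middle of its slots lies anywhere up to 6 mm from this point along y. Where is NOT reported; find it by touch or by eye.
- wall_top (a point): Fixed point of the jig, x = 0, y = 0, z = 94 mm: level with the tops of two insulating walls, 14 mm high, along y at x = -17 to -11 and 11 to 17 mm, so the slots lie in an open-ended trough 22 mm wide. Comb's origin: 100 mm up when the teeth stand beside the slots, 80 mm fully home (spine's top 6 mm above the walls). Fingers that hold the spine low strike the walls first.
- cover (a joint): How far the terminal cover is swung shut, rad: 0 wide open (leaning back, away from the row), 2.0 shut (level over the comb). A spring at its end holds it open and pushes back, up to about 3 N at the free edge, until it is pressed past about 1.65, where it snaps over and holds the cover shut. Shut, it leaves 6 mm over a comb fully home; it cannot shut over one standing much higher.
- cover_hinge (a point): Fixed point of the jig: middle of the cover's hinge line, which runs along the jig's y; at x = 45, y = 0, z = 108 mm of the jig. The cover's spring hangs at one end only, on a thin bracket at x = 65 to 79, y = 75 mm, 104 mm high.
- cover_edge (a point): Middle of the cover's free edge, 80 mm from the hinge. The cover is a clear flap with grey borders, 83 mm from hinge to edge, 130 mm wide in y, 4 mm thick, with a lip 11 mm down at the edge. Open, this point stands about 180 mm above the bench, 33 mm beyond the hinge (jig's +x); shut it is at x = -35, z = 108 mm of the jig, the flap's top at 110 mm.
- tape_roll: Bystander: black roll of tape lying flat, 60 mm across, 19 mm high. Origin at the centre of its underside.
- screwdriver: Bystander: screwdriver 170 mm long lying along its x. Origin near its middle, underneath.
- tape_measure: Bystander: yellow and black tape measure, 62 x 36 x 60 mm. Origin at the centre of its underside.
- box_a: Bystander: round orange conduit box, 80 mm across, 42 mm high, with a short spout. Origin at the centre of its underside.
- box_b: Bystander: a second conduit box like the first. Origin at the centre of its underside.
- lamp_holder: Bystander: white lamp holder, 72 mm across, 45 mm high. Origin at the centre of its underside.
- pliers: Bystander: pliers with black grips, 155 mm long, 15 mm high. Origin under the pivot.
Things that resemble listed ones, but are neither listed nor needed, are in the scene too. Several things have the shape of the comb; the one meant has the colours described above.

How it is judged:
By the outcome, as a careful person would: the job done as asked, in the order asked, and still so for the second after the job is handed in, with the robot touching nothing.
It also fails if it takes over 67 s, if anything falls off the work surface, if the arm or the gripper's body presses on something with over 40 N, if the wrist force passes 120 N, or if a joint passes its speed limit or range.

## Working session

There is one attempt and no reset: what is moved stays moved. The work goes in short steps, Python scripts to look and compute and a tool call to move; the robot and the scene stay as the last step left them, time stands still between calls to the robot, and variables do not carry over. Pictures are saved under pics/ and viewed, at most 10 in all, crops included, and the job is handed in when it is done.

Besides the shell and the picture viewer there is one more tool, called by a JSON object that holds its "name" and its "arguments". step_arm: Moves the arm, as the interface text tells. Its arguments: {"type":"object","properties":{"deltas":{"type":"array"},"gripper":{"type":"number"},"force":{"type":"number"}},"required":["deltas"]}

```bash
mkdir -p pics && cat > h.py <<'E'
from bench import *
import numpy as np, cv2
def cam(n):
    c=calibration(n); f=200/np.tan(np.radians(c['vfov'])/2)
    K=np.array([[f,0,c['cx']],[0,f,c['cy']],[0,0,1]]); return K,np.array(c['distortion'],float),np.array(c['cam_to_world'])
def ray(n,uv):
    K,D,T=cam(n); p=cv2.undistortPoints(np.array(uv,float).reshape(-1,1,2),K,D).reshape(-1,2)
    d=np.c_[p,np.ones(len(p))]@T[:3,:3].T; return T[:3,3],d
def atz(n,uv,z):
    o,d=ray(n,uv); return o+d*((z-o[2])/d[:,2])[:,None]
def proj(n,P):
    K,D,T=cam(n); W=np.linalg.inv(T); r,_=cv2.Rodrigues(W[:3,:3]); return cv2.projectPoints(np.array(P,float).reshape(-1,3),r,W[:3,3],K,D)[0].reshape(-1,2)
def save(img,name): cv2.imwrite('pics/'+name,img[:,:,::-1])
def w(n,p): T=cam(n)[2]; return T[:3,:3]@np.array(p)+T[:3,3]
E
python3 - <<'E'
from h import *
for n in('top','side'):
    save(capture(n),n+'0.png'); print(n,cam(n)[2][:3,3].round(3),cam(n)[0][0,0])
    for t in('comb','cradle','jig','cover'):
        for r in look_for(n,t): 
            p=w(n,r['position']); print(t,round(r['p'],2),p.round(3),proj(n,p).round(0))
print(observe())
E
```

```text
top [ 0.448 -0.002  1.142] 391.9929886565406
comb 0.51 [ 0.329 -0.204  0.041] [[416. 278.]]
comb 0.48 [ 0.472 -0.163  0.053] [[399. 226.]]
comb 0.48 [0.535 0.198 0.063] [[268. 206.]]
cradle 0.71 [ 0.465 -0.168  0.025] [[400. 229.]]
cradle 0.71 [0.449 0.008 0.023] [[338. 236.]]
cradle 0.57 [0.559 0.219 0.152] [[254. 194.]]
cradle 0.56 [ 0.468 -0.165  0.051] [[400. 228.]]
jig 0.76 [0.535 0.197 0.067] [[268. 206.]]
cover 0.6 [0.561 0.217 0.148] [[255. 194.]]
side [0.465 0.924 1.04 ] 498.5565281559541
comb 0.68 [ 0.333 -0.19   0.043] [[399. 175.]]
comb 0.49 [ 0.477 -0.152  0.054] [[350. 178.]]
cradle 0.65 [ 0.47  -0.141  0.014] [[352. 191.]]
jig 0.74 [0.537 0.263 0.015] [[318. 306.]]
cover 0.96 [0.563 0.229 0.15 ] [[307. 259.]]
{'clock': 0.5, 'joints': array([ 1.08484152,  0.33320812,  0.03988311,  1.46543652, -0.01338238,
        1.34328266, -0.05848733]), 'dq': array([-9.61049193e-04, -6.96115789e-04, -9.39430190e-04,  4.63481150e-04,
        1.24578758e-03,  8.90186832e-04,  2.14803930e-05]), 'effort': array([-1.68813800e-03, -6.57747102e+01,  1.36150327e+00, -4.05514026e+01,
        1.65501342e-02,  3.76811513e-03, -6.99830048e-05]), 'tool_pos': array([ 0.24514699, -0.60195708,  0.23128451]), 'tcp_rot': array([-3.29227763e-05,  9.81360636e-01,  1.92175183e-01, -1.07665316e-05]), 'ft_force': array([ 0.58621875, -0.39705995, -0.53614321]), 'ft_torque': array([-0.0327049 ,  0.01347746,  0.0271455 ]), 'grip_force': 0.0, 'width': 0.08532413368435708}
```

View pics/top0.png

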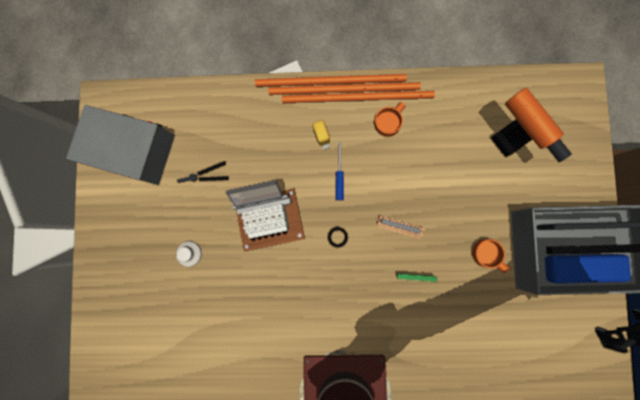

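View pics/side0.png

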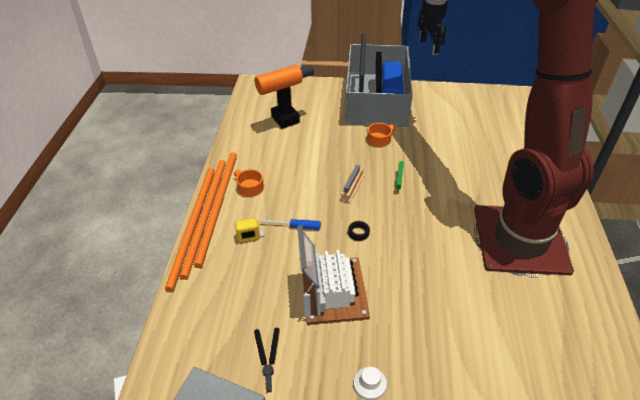

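The grey comb in the cradle is at top (400,227) and side (352,180). The possible mix-up is the green comb shape at top (416,278). The jig is at top (266,215), with its open cover at (255,193). I'll check the choice in one close crop that shows the comb and jig from both cameras.

```bash
python3 - <<'E'
from h import *
t=cv2.imread('pics/top0.png');s=cv2.imread('pics/side0.png')
z=lambda i,x,y,a,b:cv2.resize(i[y:y+b,x:x+a],(400,300),interpolation=cv2.INTER_CUBIC)
a=np.vstack([np.hstack([z(t,370,200,80,60),z(s,325,150,80,60)]),np.hstack([z(t,220,173,100,75),z(s,280,235,120,90)])])
cv2.imwrite('pics/crop0.png',a)
for n,th in(('top','comb'),('side','comb'),('top','cradle'),('side','cradle'),('top','jig'),('side','jig')):
    for r in masks_of(n,th):
        m=r['mask']; pts=np.argwhere(m)[:,::-1].astype(np.float32); R=cv2.minAreaRect(pts)
        print(n,th,round(r['p'],2),m.sum(),pts.mean(0).round(1),np.round(cv2.boxPoints(R),1).tolist())
E
```

```text
top comb 0.63 223 [415.4 277.4] [[397.0, 274.0], [436.0, 274.0], [436.0, 280.0], [397.0, 280.0]]
top comb 0.58 474 [188.4 253.6] [[176.0, 242.0], [200.0, 242.0], [200.0, 265.0], [176.0, 265.0]]
top comb 0.48 214 [399.4 225.8] [[380.79998779296875, 224.8000030517578], [382.5, 217.6999969482422], [420.0, 226.6999969482422], [418.29998779296875, 233.8000030517578]]
side comb 0.49 152 [399.3 175.5] [[395.0, 190.8000030517578], [398.5, 160.5], [403.5, 161.10000610351562], [400.0, 191.3000030517578]]
side comb 0.45 173 [351.3 178.2] [[341.79998779296875, 190.39999389648438], [354.79998779296875, 164.39999389648438], [360.3999938964844, 167.1999969482422], [347.3999938964844, 193.1999969482422]]
top cradle 0.65 359 [398.6 227.1] [[375.29998779296875, 226.39999389648438], [378.70001220703125, 214.60000610351562], [424.6000061035156, 227.8000030517578], [421.29998779296875, 239.5]]
top cradle 0.59 824 [489.7 254.6] [[468.79998779296875, 262.20001220703125], [476.6000061035156, 234.8000030517578], [514.0, 245.39999389648438], [506.20001220703125, 272.8999938964844]]
side cradle 0.84 263 [351.7 189.2] [[338.20001220703125, 199.60000610351562], [355.0, 166.0], [365.3999938964844, 171.1999969482422], [348.6000061035156, 204.8000030517578]]
top jig 0.91 2733 [265.3 211.7] [[224.10000610351562, 189.89999389648438], [291.1000061035156, 175.0], [305.20001220703125, 238.3000030517578], [238.1999969482422, 253.1999969482422]]
side jig 0.6 2849 [326.2 288.7] [[295.79998779296875, 225.3000030517578], [361.20001220703125, 219.8000030517578], [369.5, 319.79998779296875], [304.1000061035156, 325.20001220703125]]
```

View pics/crop0.png

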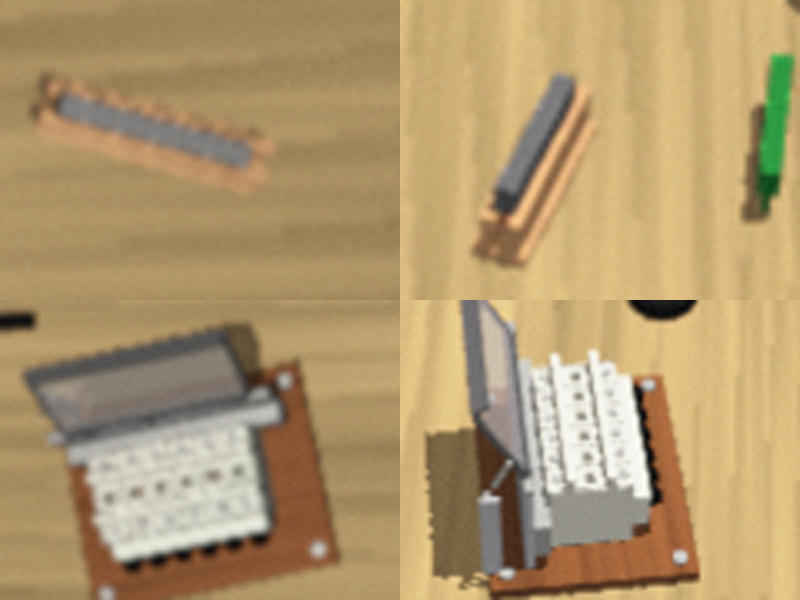

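The crop shows that the grey spine, with no green on it, sits in the wooden cradle at top (400,226). The six dark slots run from about top (247,222) to (280,215). Next I'll fit the comb pose by silhouette and the slots by dark spots in both cameras.

```bash
cat > fit.py <<'E'
from h import *
from scipy.optimize import minimize, least_squares
def box(x,y,yaw,hx,hy,z0,z1):
    c,s=np.cos(yaw),np.sin(yaw)
    return np.array([[x+c*a*hx-s*b*hy,y+s*a*hx+c*b*hy,z] for a in(-1,1) for b in(-1,1) for z in(z0,z1)])
def sil(n,P,S=8,off=(0,0),sz=(80,80)):
    q=proj(n,P)-off; h=cv2.convexHull(((q+.5)*S).astype(np.float32).round().astype(np.int32))
    m=np.zeros((sz[1]*S,sz[0]*S),np.uint8); cv2.fillConvexPoly(m,h,255)
    return cv2.resize(m,sz,interpolation=cv2.INTER_AREA)/255.
E
python3 - <<'E'
from fit import *
I={n:cv2.imread(f'pics/{n}0.png') for n in('top','side')}
# comb: grey-likelihood = low saturation
O={'top':(365,190),'side':(312,140)}; M={}
for n in I:
    x,y=O[n]; c=I[n][y:y+80,x:x+80].astype(float); r_b=c[:,:,2]-c[:,:,0]
    m=np.clip((25-r_b)/30,0,1)
    lab=cv2.connectedComponents((m>.3).astype(np.uint8))
    k=lab[1]; ids=[(k==i).sum() for i in range(1,lab[0])]; print(n,ids)
    ctr={'top':(400-365,226-190),'side':(351-312,178-140)}[n]
    # keep comp nearest centre
    i=min(range(1,lab[0]),key=lambda i:np.hypot(*(np.argwhere(k==i).mean(0)[::-1]-ctr))+ (100 if (k==i).sum()<40 else 0))
    M[n]=m*cv2.dilate((k==i).astype(np.uint8),np.ones((3,3)))
for use in(('top',),('side',),('top','side')):
    f=lambda v:sum(((sil(n,box(v[0],v[1],v[2],.007,.054,.032,.052),off=O[n])-M[n])**2).sum() for n in use)
    b=min((minimize(f,[.472,-.16,y0],method='Nelder-Mead',options=dict(initial_simplex=np.array([.472,-.16,y0])+np.array([[0,0,0],[.01,0,0],[0,.01,0],[0,0,.15]]))) for y0 in(-.25,.25)),key=lambda r:r.fun)
    print(use,b.x.round(4),round(b.fun,2),[M[n].sum().round() for n in use])
# slots
g={n:cv2.GaussianBlur(cv2.cvtColor(I[n],cv2.COLOR_BGR2GRAY).astype(np.float32),(0,0),.7) for n in I}
guess={'top':[(247.5,222.5),(254,221),(260,219.75),(266.5,218.25),(273.25,216.75),(279.5,215.5)]}
def refine(n,uv):
    out=[]
    for u,v in uv:
        x0,y0=int(round(u)),int(round(v)); p=g[n][y0-2:y0+3,x0-2:x0+3]; wt=np.clip(p.max()-20-p,0,None)**2
        yy,xx=np.mgrid[-2:3,-2:3]; out.append((x0+(wt*xx).sum()/wt.sum(),y0+(wt*yy).sum()/wt.sum()))
    return np.array(out)
t=refine('top',guess['top']); Wt=atz('top',t,.08); print(t.round(1).tolist()); print(Wt.round(4).tolist())
s0=proj('side',Wt); s=refine('side',s0); Ws=atz('side',s,.08); print(s0.round(1).tolist(),s.round(1).tolist()); print(Ws.round(4).tolist())
for W in(Wt,Ws):
    d=np.polyfit(np.arange(6)-2.5,W[:,:2],1); print('centre',d[1].round(4),'pitch',np.linalg.norm(d[0]).round(4),'yaw(y-axis)',np.arctan2(d[0][0],-d[0][1]).round(4))
E
```

```text
top [np.int64(129)]
side [np.int64(129)]
('top',) [ 0.4752 -0.1614 -0.2536] 93.23 [np.float64(87.0)]
('side',) [ 0.4743 -0.1648 -0.2369] 52.55 [np.float64(103.0)]
('top', 'side') [ 0.4734 -0.1665 -0.2471] 143.36 [np.float64(87.0), np.float64(103.0)]
[[246.9, 222.2], [253.6, 220.7], [259.6, 219.4], [266.1, 218.0], [272.8, 216.5], [279.1, 215.4]]
[[0.4917, 0.2544, 0.08], [0.4954, 0.236, 0.08], [0.4984, 0.2193, 0.08], [0.5018, 0.2015, 0.08], [0.5056, 0.1831, 0.08], [0.508, 0.1658, 0.08]]
[[337.1, 288.1], [336.0, 281.5], [335.2, 275.7], [334.2, 269.5], [333.1, 263.4], [332.6, 257.6]] [[336.6, 288.1], [335.7, 281.8], [334.8, 275.4], [333.9, 269.4], [333.1, 263.5], [332.3, 257.6]]
[[0.4927, 0.2543, 0.08], [0.4959, 0.2367, 0.08], [0.4992, 0.2187, 0.08], [0.5024, 0.2012, 0.08], [0.5056, 0.1834, 0.08], [0.5087, 0.1655, 0.08]]
centre [0.5001 0.21  ] pitch 0.018 yaw(y-axis) 0.1849
centre [0.5008 0.21  ] pitch 0.018 yaw(y-axis) 0.1793
```

```bash
python3 - <<'E'
from fit import *
I={n:cv2.imread(f'pics/{n}0.png').astype(float) for n in('top','side')}
O={'top':(365,190),'side':(312,140)}; M={}
for n in I:
    x,y=O[n]; c=I[n][y:y+80,x:x+80]; d=c[:,:,2]-c[:,:,0]
    cx={'top':(35,36),'side':(39,38)}[n]
    core=np.median(d[cx[1]-1:cx[1]+1,cx[0]-1:cx[0]+1]); bg=np.median(d); print(n,core,bg)
    m=np.clip((bg*.95-d)/(bg*.95-core),0,1); k=cv2.connectedComponents((m>.5).astype(np.uint8))[1]
    M[n]=m*cv2.dilate((k==k[cx[1],cx[0]]).astype(np.uint8),np.ones((3,3)))
for use in(('top',),('side',),('top','side')):
    f=lambda v:sum(((cv2.GaussianBlur(sil(n,box(v[0],v[1],v[2],.007,.054,.032,.052),off=O[n]),(0,0),.7)-M[n])**2).sum() for n in use)
    x0=np.array([.473,-.163,-.25])
    b=minimize(f,x0,method='Nelder-Mead',options=dict(initial_simplex=x0+np.array([[0,0,0],[.01,0,0],[0,.01,0],[0,0,.1]])))
    print(use,b.x.round(4),round(b.fun,2),[M[n].sum().round() for n in use])
print(atz('top',[[382,220],[419.6,230.4]],.052).round(4))
print(observe()['tcp_rot'])
E
```

```text
top 3.0 72.0
side 0.0 89.0
('top',) [ 0.4741 -0.1659 -0.3027] 10.21 [np.float64(177.0)]
('side',) [ 0.4749 -0.1665 -0.281 ] 9.51 [np.float64(162.0)]
('top', 'side') [ 0.4744 -0.1659 -0.2986] 21.19 [np.float64(177.0), np.float64(162.0)]
[[ 0.4899 -0.1158  0.052 ]
 [ 0.4587 -0.218   0.052 ]]
[-7.46895747e-06  9.81360456e-01  1.92176107e-01 -6.02449192e-07]
```

Comb is at (0.474,-0.166) with yaw -0.293. The slot centre is at (0.5005,0.210) with jig yaw +0.182. I'm moving above the comb and turning by +0.891 rad.

{"name": "step_arm", "arguments": {"deltas": [[0.38,0.72,0,0.047],[0.38,0.72,0,0.047],[0.38,0.72,0,0.047],[0.38,0.72,0,0.047],[0.38,0.72,0,0.047],[0.38,0.72,0,0.047],[0.38,0.72,0,0.047],[0.38,0.72,0,0.047],[0.38,0.72,0,0.047],[0.38,0.72,0,0.047],[0.38,0.72,0,0.047],[0.4,0.8,0,0.05]], "gripper": 0, "force": 40}}

```text
clock: 2.0
tool_pos: [0.4746, -0.1649, 0.2316]
tcp_rot: [0.0, 0.802, 0.597, 0.0]
ft_force: [1.0, 0.6, -0.7]
width: 0.0851
grip_force: 0.0
```

```bash
cat > st.py <<'E'
from h import *
import sys
def yaw(q): return (2*np.arctan2(q[2],q[1])-np.pi/2+np.pi/2)%np.pi-np.pi/2
s=observe(); p=s['tool_pos']; a=yaw(s['tcp_rot'])
print('t',s['clock'],'tcp',p.round(4),'closeline',round(a,4),'F',s['ft_force'].round(1),'w',round(s['width'],4),'g',round(s['grip_force'],1),'q7',s['joints'][6].round(2))
tx,ty,tz,ta=map(float,sys.argv[1:5]); print('need rows units',((np.array([tx,ty,tz])-p)/.05).round(3),'turn',round(((ta-a+np.pi/2)%np.pi-np.pi/2)/(np.pi/2),4))
E
python3 st.py .4744 -.166 .041 -.293
```

```text
t 2.0 tcp [ 0.4746 -0.1649  0.2316] closeline -0.2913 F [ 1.   0.6 -0.7] w 0.0851 g 0.0 q7 -0.06
need rows units [-0.004 -0.021 -3.812] turn -0.0011
```

{"name": "step_arm", "arguments": {"deltas": [[0,-0.02,-0.6,0],[0,0,-0.6,0],[0,0,-0.6,0],[0,0,-0.6,0],[0,0,-0.6,0],[0,0,-0.4,0],[0,0,-0.25,0],[0,0,-0.16,0],[0,0,0,0]]}}

```text
clock: 2.9
tool_pos: [0.474, -0.1669, 0.0404]
tcp_rot: [-0.0, 0.803, 0.596, -0.0]
ft_force: [-0.6, -1.0, 0.6]
width: 0.0855
grip_force: 0.0
```

{"name": "step_arm", "arguments": {"deltas": [[0,0,0,0],[0,0,0,0],[0,0,0,0],[0,0,0,0],[0,0,0,0],[0,0,0,0],[0,0,0,0],[0,0,0,0]], "gripper": 1}}

```text
clock: 3.7
tool_pos: [0.4745, -0.1671, 0.0412]
tcp_rot: [0.0, 0.803, 0.596, 0.0]
ft_force: [-2.0, 0.6, 6.0]
width: 0.0124
grip_force: 40.8
```

{"name": "step_arm", "arguments": {"deltas": [[0,0,0.2,0],[0,0,0.4,0],[0,0,0.5,0],[0,0,0.5,0],[0,0,0.5,0],[0,0,0.4,0],[0,0,0.3,0],[0,0,0,0],[0,0,0,0]]}}

```text
clock: 4.6
tool_pos: [0.4739, -0.1669, 0.1806]
tcp_rot: [-0.0, 0.803, 0.596, -0.0]
ft_force: [-1.0, 0.3, -0.8]
width: 0.013
grip_force: 40.0
```

```bash
python3 st.py .5005 .21 .17 .182; python3 - <<'E'
from h import *
a=[]
for n,P in(('top',(.4745,-.167,.17)),('side',(.4745,-.167,.17))):
    i=capture(n); u,v=proj(n,P)[0].astype(int); a.append(cv2.resize(i[v-40:v+50,u-45:u+45],(400,400),interpolation=cv2.INTER_CUBIC))
save(np.hstack(a),'lift.png')
E
```

```text
t 4.6 tcp [ 0.4739 -0.1669  0.1806] closeline -0.2934 F [-1.   0.3 -0.8] w 0.013 g 40.0 q7 -0.08
need rows units [ 0.531  7.538 -0.211] turn 0.3026
```

View pics/lift.png

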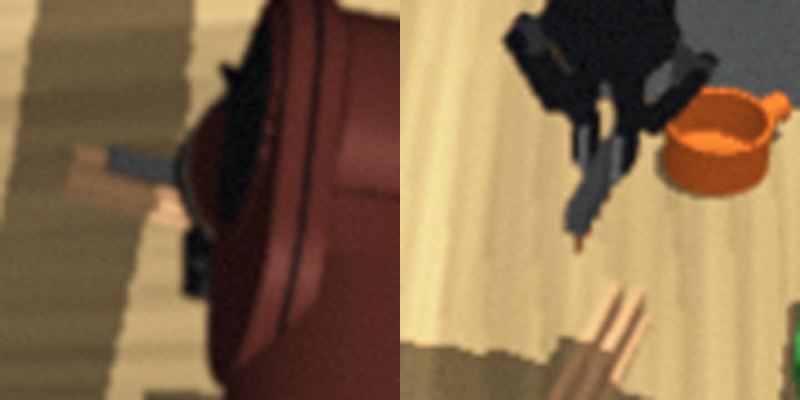

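The comb is held level and the cradle is empty (side crop, about (590,190) for the comb's end). I'll move it over the slots.

{"name": "step_arm", "arguments": {"deltas": [[0.04,0.63,0,0.025],[0.04,0.63,0,0.025],[0.04,0.63,0,0.025],[0.04,0.63,0,0.025],[0.05,0.63,0,0.025],[0.05,0.63,0,0.025],[0.05,0.63,0,0.025],[0.05,0.63,0,0.025],[0.05,0.63,0,0.025],[0.05,0.63,0,0.025],[0.04,0.63,0,0.025],[0.03,0.61,0,0.0276]]}}

```text
clock: 5.9
tool_pos: [0.5001, 0.2112, 0.1797]
tcp_rot: [-0.001, 0.639, 0.769, -0.001]
ft_force: [0.5, -0.9, -1.0]
width: 0.0124
grip_force: 40.0
```

{"name": "step_arm", "arguments": {"deltas": [[0,0,-0.3,0],[0,0,-0.3,0],[0,0,0,0],[0,0,0,0]]}}

```text
clock: 6.3
tool_pos: [0.5004, 0.2086, 0.15]
tcp_rot: [-0.0, 0.641, 0.768, -0.001]
ft_force: [-1.1, 0.4, -0.6]
width: 0.0128
grip_force: 40.0
```

```bash
python3 st.py .5005 .21 .15 .182; python3 - <<'E'
from h import *
a=[]
for n in('top','side'):
    i=capture(n); save(i,n+'_ov.png'); u,v=proj(n,(.5005,.21,.11))[0].astype(int); a.append(cv2.resize(i[v-40:v+40,u-40:u+40],(400,400),interpolation=cv2.INTER_CUBIC)); print(n,u-40,v-40)
save(np.hstack(a),'over.png')
E
```

```text
t 6.3 tcp [0.5004 0.2086 0.15  ] closeline 0.1801 F [-1.1  0.4 -0.6] w 0.0128 g 40.0 q7 -0.44
need rows units [0.002 0.027 0.   ] turn 0.0012
top 220 178
side 294 224
```

View pics/over.png

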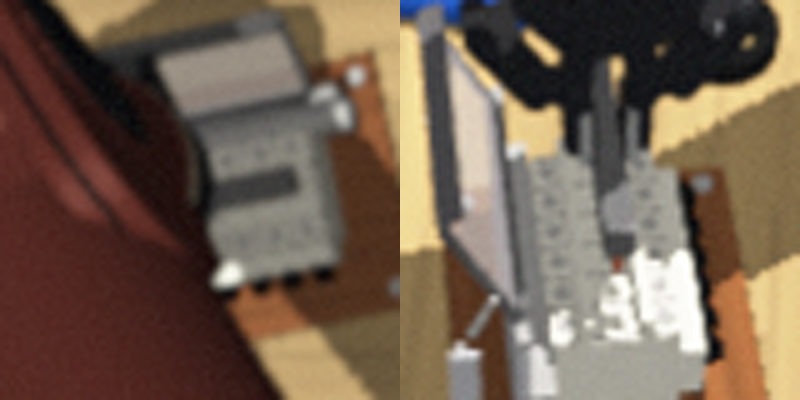

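```bash
python3 - <<'E'
from fit import *
a=.180; R=np.array([[np.cos(a),-np.sin(a)],[np.sin(a),np.cos(a)]]); c=np.array([.5004,.2086])
for n,sg in(('top',-1),('side',1)):
    g=cv2.cvtColor(cv2.imread(f'pics/{n}_ov.png'),cv2.COLOR_BGR2GRAY).astype(np.float32)
    t=np.arange(.030,.075,.003)
    for z in ((.161,) if n=='top' else (.161,.151,.141)):
        prof=0
        for x in(-.003,0,.003):
            P=np.array([[*(c+R@[x,sg*k]),z] for k in t]); q=proj(n,P).astype(np.float32)
            prof=prof+cv2.remap(g,q[:,0].reshape(1,-1),q[:,1].reshape(1,-1),cv2.INTER_LINEAR)[0]/3
        print(n,z,list(zip((t*1000).round().astype(int).tolist(),prof.round().astype(int).tolist())))
# silhouette view of z column in side at +y end
q=proj('side',[[*(c+R@[0,.054]),z] for z in(.161,.151,.141)]+[[*(c+R@[0,.045]),.121]]); print(((q-[294,224])*5).round())
E
```

```text
top 0.161 [(30, 64), (33, 63), (36, 64), (39, 63), (42, 65), (45, 64), (48, 64), (51, 61), (54, 72), (57, 108), (60, 129), (63, 123), (66, 108), (69, 92), (72, 84)]
side 0.161 [(30, 94), (33, 123), (36, 141), (39, 141), (42, 141), (45, 142), (48, 141), (51, 144), (54, 130), (57, 89), (60, 73), (63, 73), (66, 83), (69, 127), (72, 154)]
side 0.151 [(30, 140), (33, 141), (36, 142), (39, 141), (42, 141), (45, 144), (48, 107), (51, 71), (54, 70), (57, 71), (60, 89), (63, 123), (66, 141), (69, 154), (72, 206)]
side 0.141 [(30, 141), (33, 139), (36, 139), (39, 121), (42, 84), (45, 69), (48, 69), (51, 69), (54, 93), (57, 122), (60, 138), (63, 169), (66, 217), (69, 223), (72, 228)]
[[219. 227.]
 [219. 241.]
 [219. 255.]
 [215. 265.]]
```

{"name": "step_arm", "arguments": {"deltas": [[0,0,-0.3,0],[0,0,-0.3,0],[0,0,-0.1,0],[0,0,-0.05,0],[0,0,-0.04,0],[0,0,-0.04,0],[0,0,0,0]]}}

```text
clock: 7.1
tool_pos: [0.5007, 0.2101, 0.1093]
tcp_rot: [0.0, 0.64, 0.768, 0.0]
ft_force: [-0.1, 0.3, -0.8]
width: 0.0125
grip_force: 40.0
```

{"name": "step_arm", "arguments": {"deltas": [[0,0,-0.03,0],[0,0,-0.03,0],[0,0,0,0],[0,0,0,0]]}}

```text
clock: 7.5
tool_pos: [0.5007, 0.2099, 0.1063]
tcp_rot: [0.0, 0.64, 0.768, -0.0]
ft_force: [0.3, -0.7, -1.5]
width: 0.0127
grip_force: 40.0
```

{"name": "step_arm", "arguments": {"deltas": [[0,0,-0.04,0],[0,0,-0.04,0],[0,0,-0.02,0],[0,0,0,0]]}}

```text
clock: 7.9
tool_pos: [0.5005, 0.2099, 0.101]
tcp_rot: [-0.0, 0.64, 0.768, -0.0]
ft_force: [-0.4, -0.4, -1.0]
width: 0.0126
grip_force: 40.0
```

```bash
python3 -c "
from bench import *
s=observe();print(s['ft_force'],s['ft_torque'],s['tool_pos'],s['clock'])"
```

```text
[-0.38757035 -0.42786346 -1.02854975] [-0.23368298 -0.00788506 -0.02014652] [0.50051615 0.20992068 0.10103422] 7.9
```

Eight millimetres in with no contact force, so the teeth are in the slots. I'll keep lowering it.

{"name": "step_arm", "arguments": {"deltas": [[0,0,-0.03,0],[0,0,-0.03,0],[0,0,-0.02,0],[0,0,0,0],[0,0,0,0]]}}

```text
clock: 8.4
tool_pos: [0.5006, 0.2099, 0.0972]
tcp_rot: [-0.0, 0.64, 0.768, -0.0]
ft_force: [0.5, -1.2, -2.5]
width: 0.0128
grip_force: 39.9
```

{"name": "step_arm", "arguments": {"deltas": [[0,0,-0.02,0],[0,0,0,0],[0,0,0,0]]}}

```text
clock: 8.7
tool_pos: [0.5007, 0.21, 0.0963]
tcp_rot: [0.0, 0.64, 0.768, -0.0]
ft_force: [0.4, -1.4, -1.8]
width: 0.0128
grip_force: 39.9
```

{"name": "step_arm", "arguments": {"deltas": [[0,0,0,0],[0,0,0,0],[0,0,0,0],[0,0,0,0]], "gripper": 0.65}}

```text
clock: 9.1
tool_pos: [0.5007, 0.2103, 0.0964]
tcp_rot: [-0.0, 0.64, 0.768, 0.0]
ft_force: [-0.7, 0.0, 0.2]
width: 0.0301
grip_force: 0.0
```

{"name": "step_arm", "arguments": {"deltas": [[0,0,0.2,0],[0,0,0.3,0],[0,0,0.3,0],[0,0,0,0],[0,0,0,0]]}}

```text
clock: 9.6
tool_pos: [0.5011, 0.2101, 0.1372]
tcp_rot: [0.001, 0.64, 0.768, 0.001]
ft_force: [-0.2, 1.2, 0.2]
width: 0.0297
grip_force: 0.0
```

{"name": "step_arm", "arguments": {"deltas": [[0,0,0,0],[0,0,0,0],[0,0,0,0],[0,0,0,0],[0,0,0,0]], "gripper": 1}}

```text
clock: 10.1
tool_pos: [0.5006, 0.21, 0.1361]
tcp_rot: [-0.0, 0.64, 0.768, -0.0]
ft_force: [0.8, 0.4, -0.6]
width: 0.0001
grip_force: 0.0
```

```bash
python3 - <<'E'
from h import *
a=[]
for n in('top','side'):
    i=capture(n); save(i,n+'_rel.png'); u,v=proj(n,(.5005,.21,.11))[0].astype(int); a.append(cv2.resize(i[v-40:v+40,u-40:u+40],(400,400),interpolation=cv2.INTER_CUBIC)); print(n,u-40,v-40)
save(np.hstack(a),'rel.png')
E
```

```text
top 220 178
side 294 224
```

View pics/rel.png

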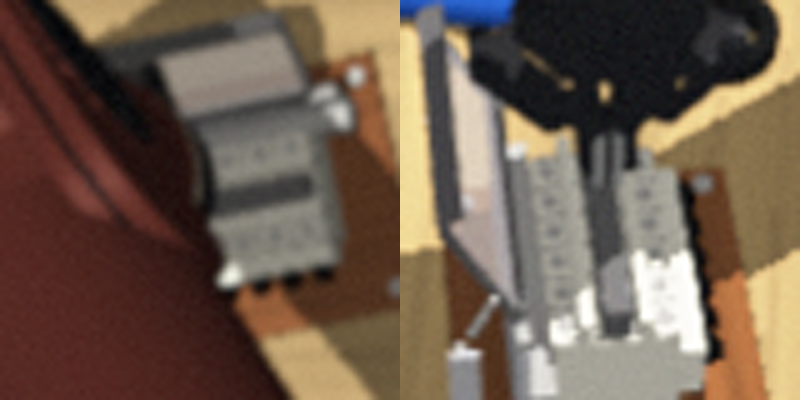

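The comb now sits in the trough between the walls, teeth in their slots (top crop about (265,190)), and the gripper is clear. I'll press it home with the fingers shut.

{"name": "step_arm", "arguments": {"deltas": [[0,0,-0.25,0],[0,0,-0.2,0],[0,0,-0.05,0],[0,0,-0.03,0],[0,0,-0.03,0],[0,0,0,0]]}}

```text
clock: 10.8
tool_pos: [0.5007, 0.2101, 0.1083]
tcp_rot: [-0.0, 0.64, 0.768, 0.0]
ft_force: [0.0, -1.3, -0.4]
width: -0.0001
grip_force: 0.0
```

{"name": "step_arm", "arguments": {"deltas": [[0,0,-0.03,0],[0,0,-0.03,0],[0,0,-0.02,0],[0,0,0,0]]}}

```text
clock: 11.2
tool_pos: [0.5006, 0.21, 0.1042]
tcp_rot: [-0.0, 0.64, 0.768, -0.0]
ft_force: [0.0, 0.2, 0.1]
width: -0.0001
grip_force: 0.0
```

{"name": "step_arm", "arguments": {"deltas": [[0,0,-0.03,0],[0,0,-0.02,0],[0,0,0,0]]}}

```text
clock: 11.5
tool_pos: [0.5008, 0.21, 0.1018]
tcp_rot: [0.0, 0.64, 0.768, 0.0]
ft_force: [-0.2, 0.4, 1.2]
width: -0.0
grip_force: 0.3
```

{"name": "step_arm", "arguments": {"deltas": [[0,0,-0.02,0],[0,0,-0.02,0],[0,0,0,0]]}}

```text
clock: 11.8
tool_pos: [0.5013, 0.2103, 0.1005]
tcp_rot: [0.0, 0.64, 0.768, 0.001]
ft_force: [-0.1, -0.5, 5.3]
width: 0.0002
grip_force: 2.9
```

{"name": "step_arm", "arguments": {"deltas": [[0,0,-0.03,0],[0,0,-0.03,0],[0,0,0,0]]}}

```text
clock: 12.1
tool_pos: [0.5016, 0.2103, 0.1]
tcp_rot: [0.001, 0.64, 0.768, 0.0]
ft_force: [-9.7, -6.6, 32.7]
width: -0.0
grip_force: 16.8
```

{"name": "step_arm", "arguments": {"deltas": [[0,0,-0.03,0],[0,0,-0.03,0],[0,0,0,0]]}}

```text
clock: 12.4
tool_pos: [0.502, 0.2104, 0.0998]
tcp_rot: [0.002, 0.64, 0.768, 0.0]
ft_force: [-21.6, -13.0, 64.6]
width: -0.0004
grip_force: 31.8
```

Firm stop at 0.100 m, which is exactly home. I'll back off and go up and over to behind the cover.

{"name": "step_arm", "arguments": {"deltas": [[0,0,0.3,0],[-0.2,-0.04,0.4,0],[-0.2,-0.04,0.6,0],[0,0,0.7,0],[0,0,0.7,0],[0,0,0.2,0],[0,0,0,0]]}}

```text
clock: 13.1
tool_pos: [0.4814, 0.2064, 0.2402]
tcp_rot: [0.001, 0.64, 0.768, 0.001]
ft_force: [0.7, 0.0, -0.8]
width: 0.0
grip_force: 0.0
```

```bash
python3 st.py .6087 .2299 .235 .182; python3 - <<'E'
from h import *
a=[]
for n in('top','side'):
    i=capture(n); u,v=proj(n,(.5005,.21,.11))[0].astype(int); a.append(cv2.resize(i[v-40:v+40,u-40:u+40],(400,400),interpolation=cv2.INTER_CUBIC))
save(np.hstack(a),'home.png')
E
```

```text
t 13.1 tcp [0.4814 0.2064 0.2402] closeline 0.1818 F [ 0.7  0.  -0.8] w 0.0 g 0.0 q7 -0.38
need rows units [ 2.546  0.47  -0.103] turn 0.0001
```

View pics/home.png

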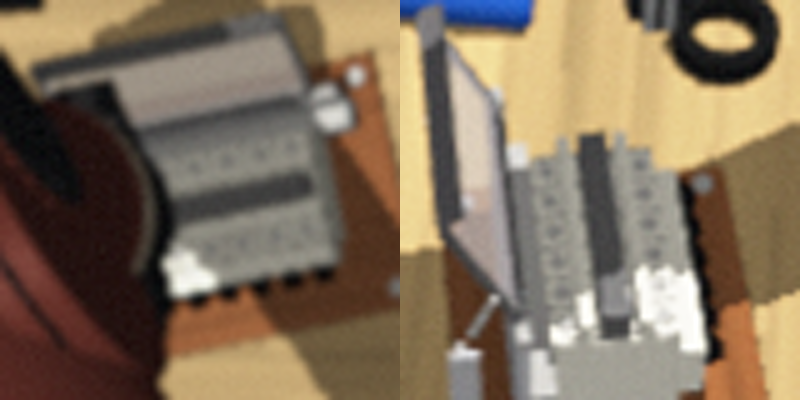

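The side crop shows the comb level and low between the walls, from end to end. Next I'll go over the cover's edge and down behind it.

{"name": "step_arm", "arguments": {"deltas": [[0.4,0.07,0,0],[0.45,0.08,0,0],[0.45,0.08,0,0],[0.45,0.08,0,0],[0.45,0.08,0,0],[0.35,0.08,0,0],[0,0,-0.4,0],[0,0,-0.4,0],[0,0,-0.4,0],[0,0,-0.3,0],[0,0,0,0]]}}

```text
clock: 14.3
tool_pos: [0.6065, 0.2287, 0.1601]
tcp_rot: [-0.001, 0.64, 0.769, -0.002]
ft_force: [0.2, 0.1, -0.9]
width: 0.0001
grip_force: 0.0
```

```bash
cat > pl.py <<'E'
from h import *
s=observe(); p=s['tool_pos']; c,sn=np.cos(.182),np.sin(.182); d=p[:2]-[.5005,.21]
print('jig x,y,z mm',(1000*np.array([c*d[0]+sn*d[1],-sn*d[0]+c*d[1],p[2]])).round(1),s['ft_force'].round(1))
hw=14.5; prev=None; X=1000*(c*d[0]+sn*d[1]); Z=1000*p[2]
for ph in (75,85,90,100,110,120,130,140,150,160,170,178):
    f=np.radians(ph); r=65
    if ph<90: x=45+80*np.cos(f)+2*np.sin(f)+hw; z=168
    else: x=45+r*np.cos(f)+2*np.sin(f)+hw; z=108+r*np.sin(f)-2*np.cos(f)
    dx=(x-X)/50; print(ph,round(x),round(z),'units',round(dx*c,3),round(dx*sn,3),round((z-Z)/50,3)); X,Z=x,z
E
python3 pl.py
```

```text
jig x,y,z mm [107.7  -0.8 160.1] [ 0.2  0.1 -0.9]
75 82 168 units -0.502 -0.092 0.158
85 68 168 units -0.269 -0.049 0.0
90 62 173 units -0.137 -0.025 0.1
100 50 172 units -0.223 -0.041 -0.013
110 39 170 units -0.217 -0.04 -0.052
120 29 165 units -0.205 -0.038 -0.089
130 19 159 units -0.186 -0.034 -0.124
140 11 151 units -0.162 -0.03 -0.155
150 4 142 units -0.133 -0.025 -0.182
160 -1 132 units -0.1 -0.018 -0.202
170 -4 121 units -0.064 -0.012 -0.217
178 -5 112 units -0.024 -0.004 -0.18
```

{"name": "step_arm", "arguments": {"deltas": [[-0.17,-0.03,0.05,0],[-0.17,-0.03,0.05,0],[-0.17,-0.03,0.06,0],[-0.13,-0.025,0,0],[-0.14,-0.025,0,0],[-0.14,-0.025,0.1,0],[-0.11,-0.02,0,0],[-0.11,-0.02,0,0],[-0.11,-0.02,-0.02,0],[-0.11,-0.02,-0.03,0],[0,0,0,0]]}}

```text
clock: 15.4
tool_pos: [0.5393, 0.2173, 0.174]
tcp_rot: [-0.0, 0.64, 0.769, -0.0]
ft_force: [0.7, 0.4, 1.4]
width: -0.0001
grip_force: 1.0
```

```bash
python3 - <<'E'
from h import *
a=[]
for n in('top','side'):
    i=capture(n); u,v=proj(n,(.52,.21,.12))[0].astype(int); a.append(cv2.resize(i[v-50:v+50,u-50:u+50],(400,400),interpolation=cv2.INTER_CUBIC))
save(np.hstack(a),'cov.png')
E
python3 pl.py | head -1
```

```text
jig x,y,z mm [4.020e+01 1.000e-01 1.743e+02] [1.2 0.7 1.7]
```

View pics/cov.png

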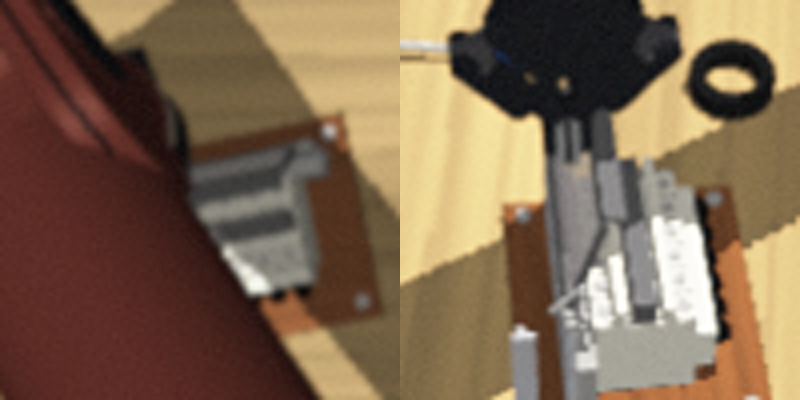

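The cover is past vertical and follows the fingertip (side crop about (585,190)). I'll continue along the arc.

{"name": "step_arm", "arguments": {"deltas": [[-0.1,-0.02,-0.04,0],[-0.1,-0.02,-0.05,0],[-0.09,-0.017,-0.06,0],[-0.09,-0.017,-0.07,0],[-0.08,-0.015,-0.08,0],[-0.08,-0.015,-0.08,0],[-0.07,-0.012,-0.09,0],[-0.06,-0.012,-0.1,0],[-0.05,-0.01,-0.1,0],[-0.05,-0.008,-0.11,0]]}}

```text
clock: 16.5
tool_pos: [0.5013, 0.2099, 0.1347]
tcp_rot: [-0.0, 0.64, 0.768, -0.0]
ft_force: [0.2, -0.2, 0.1]
width: 0.0002
grip_force: 0.1
```

{"name": "step_arm", "arguments": {"deltas": [[-0.03,-0.006,-0.11,0],[-0.03,-0.006,-0.11,0],[-0.02,-0.004,-0.1,0],[0,0,-0.08,0],[0,0,-0.04,0],[0,0,0,0]]}}

```text
clock: 17.1
tool_pos: [0.4976, 0.2092, 0.113]
tcp_rot: [-0.0, 0.64, 0.768, -0.0]
ft_force: [-1.0, -0.5, 0.1]
width: -0.0
grip_force: 0.0
```

```bash
python3 pl.py | head -1
```

```text
jig x,y,z mm [ -3.   -0.3 113. ] [-1.  -0.5  0.1]
```

Force vanished, so the cover probably snapped. I'll press it lightly to the stop, then withdraw and look.

{"name": "step_arm", "arguments": {"deltas": [[0,0,-0.03,0],[0,0,-0.03,0],[0,0,0,0]]}}

```text
clock: 17.4
tool_pos: [0.4977, 0.2092, 0.1103]
tcp_rot: [-0.0, 0.64, 0.768, 0.0]
ft_force: [-0.2, -0.2, 0.0]
width: -0.0
grip_force: 0.0
```

{"name": "step_arm", "arguments": {"deltas": [[0,0,0.3,0],[0,0,0.6,0],[0,0,0.8,0],[-0.2,-0.8,0.6,0],[-0.2,-0.8,0,0],[-0.2,-0.8,0,0],[0,-0.8,0,0],[0,-0.8,0,0],[0,0,0,0]]}}

```text
clock: 18.3
tool_pos: [0.4678, 0.0044, 0.2259]
tcp_rot: [0.001, 0.643, 0.766, -0.0]
ft_force: [0.1, 0.8, -0.2]
width: -0.0001
grip_force: 0.0
```

```bash
python3 - <<'E'
from h import *
a=[]
for n in('top','side'):
    i=capture(n); u,v=proj(n,(.5005,.21,.1))[0].astype(int); a.append(cv2.resize(i[v-45:v+45,u-45:u+45],(400,400),interpolation=cv2.INTER_CUBIC))
save(np.hstack(a),'shut.png')
E
```

```text
(no output)
```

View pics/shut.png

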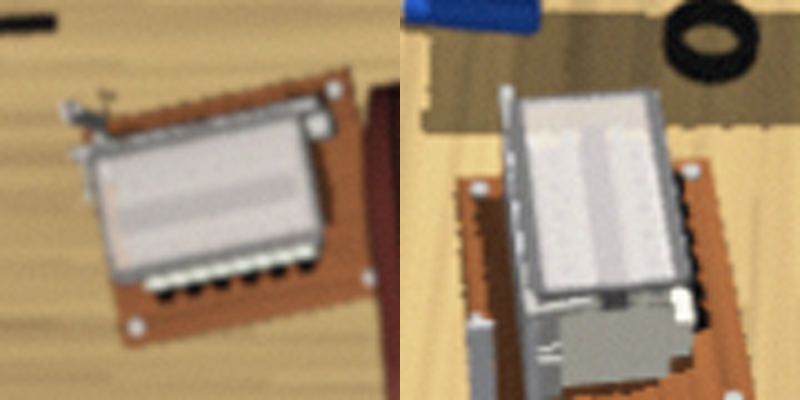

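The cover lies flat and level over the comb in both views (top crop about (205,200), side crop about (600,190)). The arm is clear, so I'm handing in.

```bash
python3 -c "
from bench import *
print(hand_in())"
```

```text
the job is handed in; nothing more can be done
None
```

The comb busbar is pressed fully home in its six slots, the cover is snapped shut over it, the other things were not touched, and I handed the job in at about 18 s.

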